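# Match the chest hinge leaf to the jamb and hold it for the pin

### The arm

A 7-joint arm with a two-finger parallel gripper is mounted at the origin on the work surface. World frame = base frame: x ahead of the robot, y to its left, z up, the work surface at z = 0. Lengths are in m, angles in rad, forces in N, time in s.
With the tool pointing down it reaches from about 0.4 to 0.85 m from the base axis. Payload 4.4 kg.
Tool frame: the origin (TCP) lies midway between the tips of the shut fingers; the grasp point (between the pads) lies 19 mm behind it (grip_point_offset is the z of the grasp point in the tool frame, in m); z points along the fingers, y is the direction in which the jaws open and shut (so a half turn about z gives the same grasp; the last joint's range is limited). The gripper opens to 94 mm and grips with 3 to 60 N. Pads are 16 mm wide; open, the fingers measure 119 mm over their backs; the gripper's body (75 mm by 177 mm) begins 78 mm behind the grasp point.
Start: joints at [1.151, 0.628, 0.038, 1.517, -0.027, 0.996, -0.02], TCP at [0.225, -0.61, 0.174] pointing down, gripper open.
Joint ranges: [-3.06, 3.06], [-0.37, 2.12], [-1.25, 1.32], [0.18, 2.47], [-1.1, 4.24], [0.23, 1.98], [-2.94, 2.94]. Speed limits (rad/s): [2.57, 2.57, 3.14, 3.14, 3.14, 3.14, 3.14].

### API

Orientations are given as [roll, pitch, yaw] about the fixed x, y, z axes, in that order (R = Rz(yaw) Ry(pitch) Rx(roll)).
In Python, from workcell import sense, get_image, calibration, sign_off, boxes_of, trace, grip_point_offset gives the robot as it stands. The module is installed in compiled form; this text tells all that it offers.
- The arm moves only by the shell command python3 -m creep 'ROWS' [FORCE]. ROWS is JSON, a list of rows, each a list of 5 numbers: the opening, from -1 (shut) to 1 (fully open), so that 0 is half open, then the shift along the tool's x, y, z in mm, then the turn about the tool's z in rad. A call has 1 to 12 rows; each row is the pose to reach, as a shift and turn from the pose commanded when the call began, along the tool's axes at that moment; what a row does not reach only later rows make up. A row lasts 1/8 s, in which the tool goes at most 62.5 mm and 10.7 degrees, less where a joint would pass 70% of its speed; a pose out of reach is approached as far as the arm can. A call with a gripper value outside its range is refused whole. The fingers move at their own pace and stop on an object; FORCE is the grip in N (left out, the last holds). Time passes only in rows, so rows that repeat a pose let the fingers close. It gives the time, the measured TCP pose, the force and the opening at its end, in the units of the state.
- sense(): the state, without advancing time (a new reading comes with each control period).
- get_image(name): name is "scene" or "top" or "wrist"; returns the picture (420x560x3 uint8, red, green, blue); there is no depth.
- calibration(name): a dict with "intrinsics" (3x3 intrinsics, pixels), "rvec" (rotation vector, rad) and "tvec" (3), from world to camera coordinates, as OpenCV has them; the wrist camera has in their place "hand_eye" (4x4, takes a point from camera to tool coordinates, whose origin is the TCP and whose axes are the flange's). Camera axes: x right, y down, z forward; pixel columns grow to the right and rows downward; lengths in m; the calibration is good to about 2 mm. A picture is of the moment at which its call begins: read the wrist's pose just before it. calibration takes no time and is no camera call.
- sign_off(): hands the job in, once; it reports no verdict.
Trained networks look in the newest picture that a camera, given by its name, has taken for a name from the list of things; names that differ only in an ending like _2 or _b are one class to them, and where a whole thing is asked for, a point or a joint stands for the part that bears it (a point fixed in the world has none). Each returns a list of dicts, best first, with "confidence" (0 to 1); they miss things now and then, are a little off and sometimes report something else, mostly with a low value. They report only what shows in the picture. A call takes as long as a camera call. They do not tell look-alikes from the thing itself.
- boxes_of(camera, target): "at" ([x, y, z] in m, in the coordinates of the camera as it stood for that picture, good to about 4 mm: the middle of the surface that is visible of it).
- trace(camera, target): "region" (420x560 bool, what is visible of it).
The state is a dict: "t": time; "joint_positions": joint angles; "joint_velocities": joint speeds; "effort": joint torques, N m; "tool_pos": TCP position; "tool_rot": TCP orientation; "contact_force": force on the tool from outside, world axes, zero at the start; "wrist_torque": the same for the moment, N m; "grip_width": opening from 0.0 (shut) to 1.0 (fully open).
Only numpy, scipy, OpenCV 4.12 (cv2) and the standard library are available. Lean on these libraries where they do the work, as an engineer would, in place of code of your own. Each camera call takes 0.05 s, during which the arm holds its last target. There are 200 camera calls.

### The job

The horn headband has been left hanging over the hinge on the dark jamb block: lift it off, hang it astride the steel drying bar with a leg on each side, and let go of it. Then take the wooden lid rail with its brass hinge leaf out of the plywood cradle, upright, lower its knuckle into the gap between the two jamb knuckles until the holes line up straight through, ready for the pin, and finish while still holding it there, hanging from the gripper with nothing else carrying it and not pressed against the jamb. Do not drop either piece, and leave the other things on the bench where they are.

Things in the scene. Friction and masses are not known exactly. Their poses are not given: they have to be found in the camera images.
- jamb: fixed dark wooden block, 80 (x, -22 to +58) x 90 (y) x 90 mm tall, brass hinge leaf flat on top with two knuckles (tubes along y, 22 mm outside, 12 mm bore, 16 mm long) and a 30 mm empty gap between them (inner faces at y = -15 and +15 mm, outer at +-31). Origin on the bench below the middle of the hinge axis; z up, y along the axis.
- jamb_axis (a point): middle of the gap, on the axis of the jamb knuckles' bores, 106 mm above the bench and 16 mm above the block's wooden top; axes as the jamb's, y along the bores.
- headband: loose pale cream horn U, legs down, 70 g. Crown 84 (y) x 16 (x) x 8 mm; legs 114 mm apart inside, 130 outside, reaching 95 mm below. Dark crest on the crown, 10 mm thick (x), 30 long (y), from 8 to 35 mm above the origin: grip it there. Origin: middle of the crown's underside, z up. Starts hung over both jamb knuckles, y along the hinge axis, legs beside the block's ends.
- bar_stand: wooden stand fixed to the bench, base 250 (x) x 90 (y) x 12 mm, two posts 187 mm tall, inner faces 206 mm apart, carrying a level steel bar 14 mm in diameter. Origin on the bench under the bar's middle; x along the bar.
- bar_mid (a point): middle of the steel bar, on its centre line, 170 mm above the bench; x along the bar, z up. The headband hangs on it with its y across the bar, its origin then 7 mm above this point.
- cradle: low plywood cradle fixed to the bench, base 60 (x) x 100 (y) mm; two pillars 56 mm tall at y = -29 and +29 mm carry the lid rail, with lips 4 mm high along the pillars' edges before and behind the rail (about 3 mm play). Origin on the bench under its middle.
- leaf: loose lid rail with brass leaf, 0.22 kg, upright in the cradle: 18 mm thick (x -9 to +9), 70 long (y), from 26 to 66 mm above the origin; grip across the 18 mm near the top. Under its middle one brass knuckle along y, 24 mm long, 22 mm outside, 12 mm bore. Origin: middle of the bore, 30 mm above the bench at the start; z up. Fits the jamb either way round.
- leaf_bore (a point): middle of the leaf knuckle's bore (the leaf's origin); y along the bore. It must come to jamb_axis.
- pin: bystander: steel hinge pin, 5 mm diameter, 80 mm long with a square head, lying in a low aluminium dish; for later, not to be used.
- oil: bystander: white oil bottle with green cap, 44 mm diameter, 110 mm tall.
- driver: bystander: screwdriver lying on the bench.
- fish_light: bystander: pale horn fish blank, 86 x 34 x 6 mm, lying flat.
- fish_dark: bystander: dark horn fish blank, 86 x 34 x 6 mm, lying flat.
- mug: bystander: blue mug, 76 mm diameter, 85 mm tall.
Things that resemble listed ones, but are neither listed nor needed, are in the scene too. Of the things like the leaf, leave any that is green; of the rest the larger one is meant.

How it is judged:
On the way:
1. the headband hangs astride the drying bar, released and nearly still (contact force between headband and bar_stand above 0.1 N and contact force between headband and the fingers below 0.05 N and angle between headband's own z axis and vertical below 0.45 rad and linear speed of headband below 0.08 m/s and x of headband in the frame of bar_mid between -0.09 and 0.09 m and y of headband in the frame of bar_mid between -0.04 and 0.04 m and z of headband in the frame of bar_mid above 0 m), for 0.3 s.
At the end, for the whole second after the job is handed in: Headband hangs on the bar between the posts, released, tilt under 0.45 rad. Leaf held by the fingers, still, upright within 0.35 rad; bore within 3.5 mm of the jamb axis (across, height) and 4 mm of mid-gap, parallel within 0.1 rad; under 6 N on the jamb (all of step 1 and x of leaf_bore in the frame of jamb_axis between -0.0035 and 0.0035 m and y of leaf_bore in the frame of jamb_axis between -0.004 and 0.004 m and z of leaf_bore in the frame of jamb_axis between -0.0035 and 0.0035 m and angle between the y axis of leaf_bore and the y axis of jamb_axis, either way round below 0.1 rad and angle between leaf's own z axis and vertical below 0.35 rad and contact force between leaf and the fingers above 1 N and contact force between leaf and jamb below 6 N and linear speed of leaf below 0.03 m/s); the arm keeps its last pose, push and grip.
It fails at once if the headband is dropped to the bench (height (world z) of headband below 0.05 m).
It fails at once if the leaf is dropped to the bench (height (world z) of leaf below 0.018 m).
It fails at once if one of the other things (pin, bottle, screwdriver, horn fish, mug) is moved more than 4 cm (distance of any of pin, oil, driver, fish_light, fish_dark, mug from where it was at the start of the episode above 0.04 m).
It also fails if it takes over 72 s, if anything falls off the work surface, if the arm or the gripper's body presses on something with over 40 N, if the wrist force passes 120 N, or if a joint passes its speed limit or range.

## Working session

There is one attempt and no reset: what is moved stays moved. The work goes in short steps, Python scripts to look and compute and a shell command to move; the robot and the scene stay as the last step left them, time stands still between calls to the robot, and variables do not carry over. Pictures are saved under pics/ and viewed, about 8 in all and at most 12, crops included, and the job is handed in when it is done.

```bash
mkdir -p pics; cat > h.py <<'E'
import numpy as np, cv2
from workcell import *
from scipy.spatial.transform import Rotation as R
def T(cam,s=None):
    c=calibration(cam)
    if cam=='wrist':
        s=s or sense(); M=np.eye(4); M[:3,:3]=R.from_euler('xyz',s['tool_rot']).as_matrix(); M[:3,3]=s['tool_pos']
        return M@np.array(c['hand_eye']),np.array(c['intrinsics'])
    M=np.eye(4); M[:3,:3]=cv2.Rodrigues(np.array(c['rvec'],float))[0]; M[:3,3]=np.ravel(c['tvec'])
    return np.linalg.inv(M),np.array(c['intrinsics'])
def toworld(M,p): return M[:3,:3]@np.array(p)+M[:3,3]
def proj(M,K,P):
    W=np.linalg.inv(M); q=(W[:3,:3]@np.atleast_2d(P).T+W[:3,3:]); u=K@q; return (u[:2]/u[2]).T
def ray(M,K,uv,z):
    d=M[:3,:3]@np.linalg.solve(K,[uv[0],uv[1],1]); return M[:3,3]+d*(z-M[2,3])/d[2]
def save(im,n): cv2.imwrite('pics/'+n,cv2.cvtColor(im,cv2.COLOR_RGB2BGR))
E
python3 - <<'E'
from h import *
np.set_printoptions(precision=3,suppress=True)
print(sense()['tool_rot'],grip_point_offset)
ims=[]
for cam in ['top','scene']:
    im=get_image(cam); M,K=T(cam); ims.append(im)
    print(cam,M[:3,3],K[0,0])
    for n in ['headband','jamb','bar_stand','cradle','leaf','mug','oil','pin']:
        for b in boxes_of(cam,n):
            p=toworld(M,b['at']); print(n,round(b['confidence'],2),p,proj(M,K,p)[0].round())
save(ims[0],'top.png');save(ims[1],'scene.png')
E
```

```text
[-3.14   0.     0.354] -0.0188
top [0.356 0.009 1.142] 438.5566386511405
headband 0.74 [0.556 0.032 0.125] [262. 227.]
headband 0.48 [0.573 0.021 0.089] [266. 222.]
jamb 0.97 [0.574 0.021 0.088] [267. 222.]
bar_stand 0.69 [0.495 0.268 0.011] [175. 268.]
bar_stand 0.23 [0.574 0.022 0.089] [266. 222.]
cradle 0.91 [ 0.456 -0.281  0.013] [389. 260.]
leaf 0.71 [ 0.467 -0.293  0.093] [401. 251.]
leaf 0.67 [ 0.367 -0.295  0.054] [404. 294.]
leaf 0.53 [ 0.394 -0.403  0.058] [446. 278.]
mug 0.73 [0.683 0.394 0.049] [119. 199.]
oil 0.87 [ 0.729 -0.169  0.072] [334. 157.]
scene [ 1.295 -0.277  0.73 ] 426.4503416531278
headband 0.87 [0.562 0.028 0.123] [293. 209.]
headband 0.32 [0.694 0.373 0.057] [444. 234.]
jamb 0.95 [0.609 0.013 0.08 ] [293. 236.]
bar_stand 0.69 [0.515 0.266 0.018] [367. 212.]
cradle 0.7 [ 0.483 -0.295  0.013] [156. 252.]
leaf 0.66 [ 0.48  -0.302  0.074] [148. 233.]
leaf 0.64 [ 0.369 -0.298  0.047] [147. 214.]
leaf 0.47 [ 0.407 -0.408  0.051] [102. 231.]
mug 0.74 [0.692 0.373 0.061] [443. 232.]
mug 0.69 [0.562 0.025 0.128] [292. 208.]
oil 0.7 [ 0.756 -0.184  0.067] [227. 310.]
pin 0.39 [ 0.753 -0.017  0.015] [304. 304.]
```

View pics/top.png

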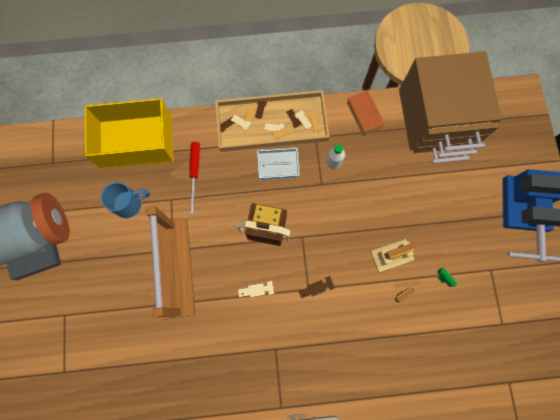

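View pics/scene.png

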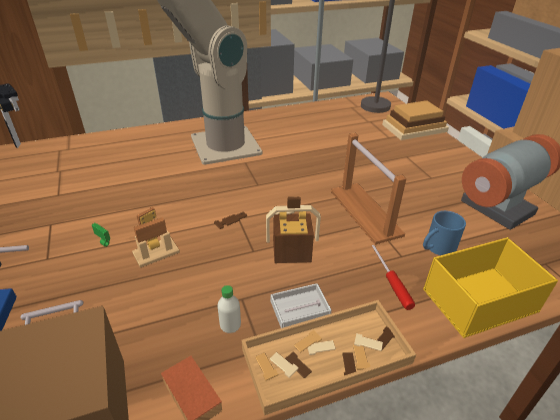

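```bash
python3 - <<'E'
from h import *
np.set_printoptions(precision=3,suppress=True)
a=get_image('top'); b=get_image('scene')
zt={'headband':.12,'jamb':.09,'bar_stand':0.012,'cradle':.01,'leaf':.096}
for cam in ['top','scene']:
    M,K=T(cam)
    if cam=='top':
        for n in zt:
            for r in trace(cam,n)[:2]:
                m=r['region'].astype(np.uint8); q=cv2.boxPoints(cv2.minAreaRect(cv2.findNonZero(m)))
                w=np.array([ray(M,K,c,zt[n])[:2] for c in q]); e=w[1]-w[0],w[2]-w[1]
                print(n,round(r['confidence'],2),w.mean(0),[(round(np.linalg.norm(v),3),round(np.degrees(np.arctan2(v[1],v[0])),1)) for v in e], q.mean(0))
print('wrist',calibration('wrist'))
def c(im,x,y,s=70): return cv2.resize(im[y-s*3//4:y+s*3//4,x-s:x+s],(400,300),interpolation=cv2.INTER_CUBIC)
save(np.vstack([np.hstack([c(a,410,270),c(b,145,225)]),np.hstack([c(a,265,225,40),c(b,293,225,50)])]),'crop.png')
E
```

```text
headband 0.87 [0.552 0.03 ] [(np.float64(0.032), np.float64(-13.3)), (np.float64(0.127), np.float64(-104.8))] [263.1   228.841]
headband 0.59 [ 0.401 -0.077] [(np.float64(0.078), np.float64(-75.8)), (np.float64(0.027), np.float64(-166.6))] [315.774 287.897]
jamb 0.95 [0.569 0.024] [(np.float64(0.097), np.float64(-15.6)), (np.float64(0.095), np.float64(-107.1))] [265.557 224.201]
jamb 0.46 [0.56  0.028] [(np.float64(0.026), np.float64(-16.4)), (np.float64(0.126), np.float64(-108.0))] [264.241 227.842]
bar_stand 0.86 [0.516 0.279] [(np.float64(0.112), np.float64(-92.5)), (np.float64(0.29), np.float64(180.0))] [170.013 261.719]
cradle 0.69 [ 0.469 -0.292] [(np.float64(0.106), np.float64(-77.7)), (np.float64(0.062), np.float64(-171.1))] [391.55 255.15]
leaf 0.78 [ 0.466 -0.289] [(np.float64(0.074), np.float64(-77.8)), (np.float64(0.02), np.float64(-171.2))] [399.45 251.85]
leaf 0.75 [ 0.393 -0.388] [(np.float64(0.024), np.float64(-53.3)), (np.float64(0.051), np.float64(-143.4))] [446. 278.]
wrist {'intrinsics': array([[299.594,   0.   , 283.854],
       [  0.   , 299.594, 214.996],
       [  0.   ,   0.   ,   1.   ]]), 'hand_eye': array([[-0.   , -0.973, -0.231,  0.066],
       [ 1.   , -0.   ,  0.   , -0.001],
       [-0.   , -0.231,  0.973, -0.21 ],
       [ 0.   ,  0.   ,  0.   ,  1.   ]])}
```

View pics/crop.png

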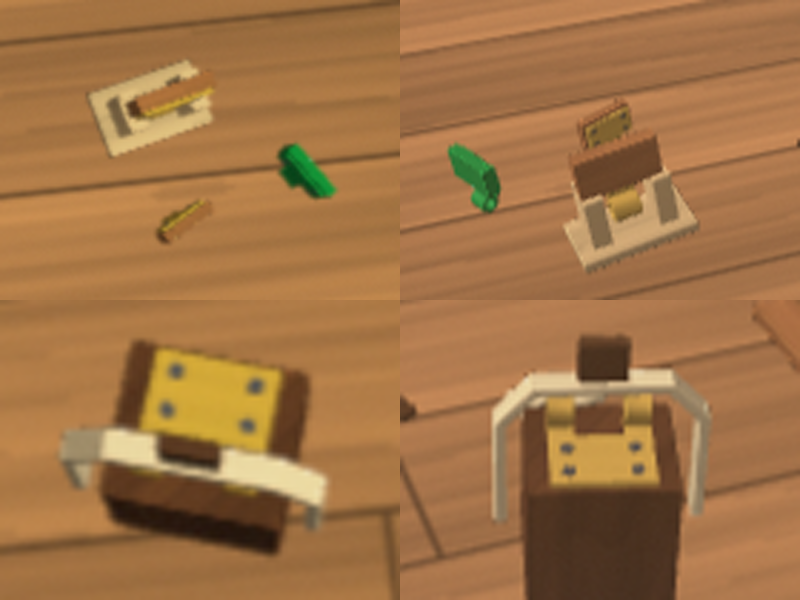

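Leaf look-alikes in the top view: brown and brass in the cradle (399,252), small brown (404,294), green (446,278). I choose the cradle one, which is larger and not green; the crop confirms it. The headband is on the jamb at (263,228), with its crest on top.

```bash
python3 -m creep '[[1,0,0,-60,0],[1,0,0,-126,0],[1,50,-40,-126,-0.15],[1,95,-85,-126,-0.3],[1,140,-130,-126,-0.45],[1,185,-170,-126,-0.6],[1,230,-212,-126,-0.75],[1,275,-253,-126,-0.9],[1,320,-295,-126,-0.96],[1,365,-335,-126,-0.96],[1,410,-377,-126,-0.96],[1,455,-418,-126,-0.96]]' 30
```

```text
t: 2.75
tool_pos: [0.508, -0.0584, 0.2999]
tool_rot: [3.141, 0.0, 1.313]
contact_force: [0.9, -0.5, -0.1]
grip_width: 1.001
```

```bash
python3 -m creep '[[1,48,10,0,0],[1,96,21,0,0],[1,96,21,0,0],[1,96,21,0,0]]'; python3 - <<'E'
from h import *
np.set_printoptions(precision=4,suppress=True)
s=sense(); im=get_image('wrist'); M,K=T('wrist',s); print(s['tool_pos'],s['tool_rot'])
save(im,'w1.png')
for n in ['headband','jamb']:
    for r in boxes_of('wrist',n): p=toworld(M,r['at']); print(n,r['confidence'],p,proj(M,K,p))
    for r in trace('wrist',n)[:1]:
        q=cv2.boxPoints(cv2.minAreaRect(cv2.findNonZero(r['region'].astype(np.uint8)))); print(n,q.tolist(),[ray(M,K,c,.121)[:2] for c in q])
E
```

```text
t: 3.25
tool_pos: [0.5516, 0.0265, 0.2994]
tool_rot: [-3.141, 0.001, 1.313]
contact_force: [-0.3, -0.1, -0.8]
grip_width: 1.001
[0.5516 0.0265 0.2994] [-3.1412  0.0012  1.3133]
headband 0.6 [0.5578 0.0435 0.1218] [[286.3238 182.343 ]]
headband [[281.402099609375, 232.92576599121094], [284.03668212890625, 140.71531677246094], [296.22674560546875, 141.06361389160156], [293.5921630859375, 233.27406311035156]] [array([ 0.5341, -0.0212]), array([0.5683, 0.0949]), array([0.583 , 0.0906]), array([ 0.5499, -0.0258])]
jamb 0.66 [0.5872 0.0274 0.093 ] [[309.447  185.5317]]
jamb [[183.30413818359375, 157.1907196044922], [201.59796142578125, 150.15464782714844], [221.2886962890625, 201.3505096435547], [202.994873046875, 208.38658142089844]] [array([0.4391, 0.1079]), array([0.4644, 0.1103]), array([0.4686, 0.0409]), array([0.4423, 0.0381])]
```

View pics/w1.png

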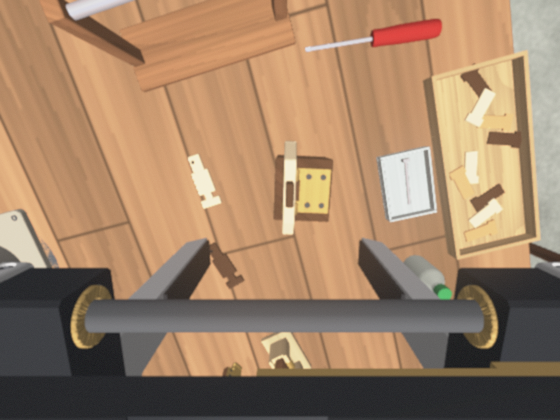

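```bash
python3 - <<'E'
from h import *
np.set_printoptions(precision=4,suppress=True)
im=cv2.cvtColor(cv2.imread('pics/w1.png'),cv2.COLOR_BGR2RGB); M,K=T('wrist')
print(M[:3,3])
x0,y0,x1,y1=260,130,345,245
o=cv2.resize(im[y0:y1,x0:x1],None,fx=5,fy=5,interpolation=cv2.INTER_CUBIC)
save(o,'w1c.png')
g=im.sum(2).astype(int)
sub=(g[165:222,284:297]<160).astype(np.uint8)
n,l,st,ce=cv2.connectedComponentsWithStats(sub); print(st,ce+[284,165])
for c in ce[1:]: print(ray(M,K,c+[284,165],.152)[:2])
# brass plate
hsv=cv2.cvtColor(im,cv2.COLOR_RGB2HSV)[150:230,280:345]
m=((hsv[...,0]>20)&(hsv[...,0]<30)&(hsv[...,1]>150)&(hsv[...,2]>130)).astype(np.uint8)
n,l,st,ce=cv2.connectedComponentsWithStats(m);k=1+st[1:,4].argmax()
r=cv2.minAreaRect(cv2.findNonZero((l==k).astype(np.uint8)));q=cv2.boxPoints(r)+[280,150];print(r,q.tolist());print(np.array([ray(M,K,c,.092)[:2] for c in q]))
E
```

```text
[0.5676 0.0911 0.5095]
[[  0   0  13  57 741]] [[290. 193.]]Traceback (most recent call last):
  File "<stdin>", line 15, in <module>
ValueError: attempt to get argmax of an empty sequence
```

View pics/w1c.png

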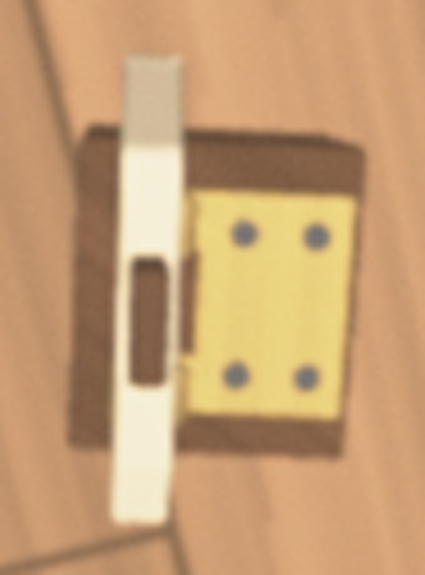

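```bash
python3 - <<'E'
from h import *
np.set_printoptions(precision=4,suppress=True)
M,K=T('wrist')
f=lambda x,y,z: ray(M,K,(260+x/5-.4,130+y/5-.4),z)[:2]
print('crest',f(149,321,.152))
B=np.array([f(*p,.09) for p in [(88,138),(362,150),(342,455),(70,445)]]);print(B)
y1=B[0]-B[3];y2=B[1]-B[2];x1=B[1]-B[0];x2=B[2]-B[3]
for v in (y1,y2):print(np.linalg.norm(v),np.degrees(np.arctan2(v[1],v[0]))-90)
for v in (x1,x2):print(np.linalg.norm(v),np.degrees(np.arctan2(v[1],v[0])))
c=B.mean(0)
for yaw in (-15,-16,-17):
    a=np.radians(yaw); print(yaw,c-.018*np.array([np.cos(a),np.sin(a)]))
P=np.array([f(*p,.092) for p in [(244,233),(316,237),(307,378),(236,376)]]);
for v in (P[0]-P[3],P[1]-P[2]):print('holes',np.linalg.norm(v),np.degrees(np.arctan2(v[1],v[0]))-90)
print(P.mean(0),sense()['tool_pos'],sense()['tool_rot'])
E
```

```text
crest [0.559  0.0325]
[[ 0.5541  0.0759]
 [ 0.6263  0.0534]
 [ 0.6016 -0.0299]
 [ 0.5263 -0.0069]]
0.08730312362533811 -18.56622817013192
0.08688719250823476 -16.53984345805364
0.0756132928012281 -17.32366707625299
0.07869610886991134 -17.02986861435691
-15 [0.5597 0.0278]
-16 [0.5598 0.0281]
-17 [0.5599 0.0284]
holes 0.04056087963336203 -16.98380884166872
holes 0.040026308499848465 -16.796633317731548
[0.593  0.0174] [0.5518 0.0261 0.2998] [3.1412 0.0005 1.3116]
```

```bash
python3 -m creep '[[0.3,8,5,50,0.038],[0,8,5,100,0.038],[0,8,5,150,0.038],[0,8,5,170,0.038],[0,8,5,170,0.038],[-1,8,5,170,0.038],[-1,8,5,170,0.038],[-1,8,5,170,0.038],[-1,8,5,170,0.038],[-1,8,5,170,0.038]]' 25
```

```text
t: 4.75
tool_pos: [0.5589, 0.034, 0.1298]
tool_rot: [3.141, -0.0, 1.276]
contact_force: [-0.4, -1.2, -0.0]
grip_width: 0.016
```

```bash
python3 - <<'E'
from h import *
im=get_image('wrist');b=get_image('scene');print(sense()['grip_width'])
save(np.hstack([cv2.resize(im[40:320,180:400],(400,510)),cv2.resize(b[130:270,240:350],(400,510),interpolation=cv2.INTER_CUBIC)]),'w2.png')
E
```

```text
-0.00013311592835276473
```

View pics/w2.png

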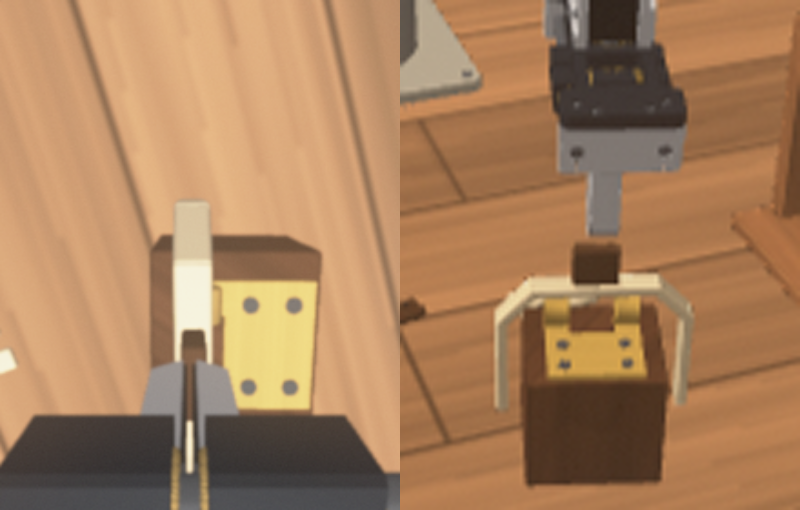

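```bash
python3 - <<'E'
from h import *
np.set_printoptions(precision=4,suppress=True)
s=sense();print(s['tool_pos'],s['tool_rot'])
for c in ('scene','top','wrist'):
    M,K=T(c,s); print(c,proj(M,K,[s['tool_pos'],[.559,.0325,.152],[.559,.0325,.125]]), M[:3,3])
M,K=T('scene')
for u in [(588,245),(617,245),(603,282)]:
    px=(240+u[0]*.275,130+u[1]*140/510); print(px,ray(M,K,px,.152),ray(M,K,px,.125))
E
```

```text
[0.5588 0.034  0.1296] [ 3.1415 -0.      1.2758]
scene [[294.7611 205.2012]
 [294.5168 197.6247]
 [294.1345 206.9419]] [ 1.2947 -0.2773  0.7297]
top [[261.1121 225.2289]
 [261.3205 223.2133]
 [261.8154 225.4699]] [0.356  0.0088 1.1422]
wrist [[285.687  237.4085]
 [286.7802 249.6751]
 [286.4485 237.2753]] [0.577  0.0982 0.3394]
(401.70000000000005, 197.2549019607843) [0.6385 0.2689 0.152 ] [0.6079 0.2944 0.125 ]
(409.675, 197.2549019607843) [0.6446 0.2865 0.152 ] [0.6142 0.3129 0.125 ]
(405.82500000000005, 207.41176470588235) [0.6754 0.2561 0.152 ] [0.6464 0.281  0.125 ]
```

```bash
python3 - <<'E'
from h import *
b=get_image('scene'); a=get_image('top'); s0=cv2.imread('pics/scene.png')[...,::-1]
for r in range(186,212): print(r,[b[r,c].tolist() for c in (291,295,299)], s0[r,295])
M,K=T('scene')
for y in (.49,.51,.53,.56): print(y,[proj(M,K,[[y,.034+.28*(.559-y)*0,z]])[0].round(1).tolist() for z in (.13,.16)])
print(sense()['joint_positions'])
E
```

```text
186 [[175, 153, 137], [127, 119, 113], [125, 118, 112]] [184 128  82]
187 [[174, 154, 137], [127, 119, 114], [126, 118, 113]] [181 125  81]
188 [[166, 146, 130], [127, 119, 114], [125, 118, 112]] [178 122  79]
189 [[164, 143, 127], [127, 119, 114], [127, 119, 114]] [180 124  81]
190 [[164, 143, 126], [127, 119, 113], [126, 118, 112]] [178 124  80]
191 [[163, 143, 127], [127, 119, 114], [127, 119, 114]] [179 123  79]
192 [[170, 148, 133], [126, 119, 114], [126, 118, 113]] [176 121  79]
193 [[174, 145, 124], [117, 109, 103], [116, 107, 102]] [174 122  79]
194 [[175, 136, 105], [126, 102, 85], [125, 102, 85]] [171 119  77]
195 [[173, 123, 84], [160, 114, 79], [162, 116, 79]] [169 116  75]
196 [[150, 104, 68], [160, 112, 73], [160, 110, 71]] [159 110  72]
197 [[112, 76, 50], [119, 81, 52], [120, 82, 53]] [119  81  51]
198 [[98, 66, 41], [97, 65, 42], [102, 69, 46]] [97 64 41]
199 [[86, 59, 38], [82, 55, 37], [84, 58, 38]] [82 55 34]
200 [[75, 51, 33], [73, 50, 33], [73, 50, 33]] [73 50 32]
201 [[73, 50, 32], [73, 50, 32], [73, 51, 33]] [73 50 31]
202 [[73, 50, 33], [72, 50, 33], [71, 50, 32]] [73 50 31]
203 [[72, 50, 32], [73, 49, 31], [72, 50, 33]] [74 52 34]
204 [[73, 50, 32], [73, 50, 33], [71, 48, 32]] [73 48 30]
205 [[72, 49, 32], [72, 49, 32], [72, 49, 33]] [72 49 30]
206 [[72, 50, 32], [73, 50, 33], [73, 50, 33]] [72 49 32]
207 [[72, 49, 33], [72, 50, 32], [73, 51, 32]] [71 49 30]
208 [[160, 136, 103], [200, 172, 132], [200, 172, 132]] [197 170 130]
209 [[194, 168, 130], [199, 174, 134], [191, 165, 127]] [195 170 131]
210 [[164, 142, 109], [154, 133, 103], [149, 128, 99]] [153 132 102]
211 [[166, 143, 110], [147, 112, 80], [152, 123, 76]] [145 111  78]
0.49 [[284.5, 189.2], [284.8, 179.0]]
0.51 [[287.4, 193.6], [287.7, 183.4]]
0.53 [[290.4, 198.2], [290.7, 187.9]]
0.56 [[295.0, 205.4], [295.4, 194.9]]
[ 0.12055792  0.57271216 -0.35224359  1.81353992  0.26329687  0.8013532
 -0.65942555]
```

```bash
python3 -m creep '[[0,0,0,0,0],[0,0,0,0,0],[0,0,0,0,0],[0,0,0,0,0],[0,0,0,14,0],[0,0,0,28,0],[0,0,0,28,0],[0,0,0,28,0]]' 25; python3 - <<'E'
from h import *
im=get_image('wrist');b=get_image('scene');print(sense()['grip_width'])
save(np.hstack([cv2.resize(im[40:320,180:400],(400,510)),cv2.resize(b[130:270,240:350],(400,510),interpolation=cv2.INTER_CUBIC)]),'w3.png')
E
```

```text
t: 5.95
tool_pos: [0.5588, 0.0341, 0.1013]
tool_rot: [-3.141, 0.0, 1.276]
contact_force: [-0.7, 0.3, 0.0]
grip_width: 0.5
0.5007531349378315
```

View pics/w3.png

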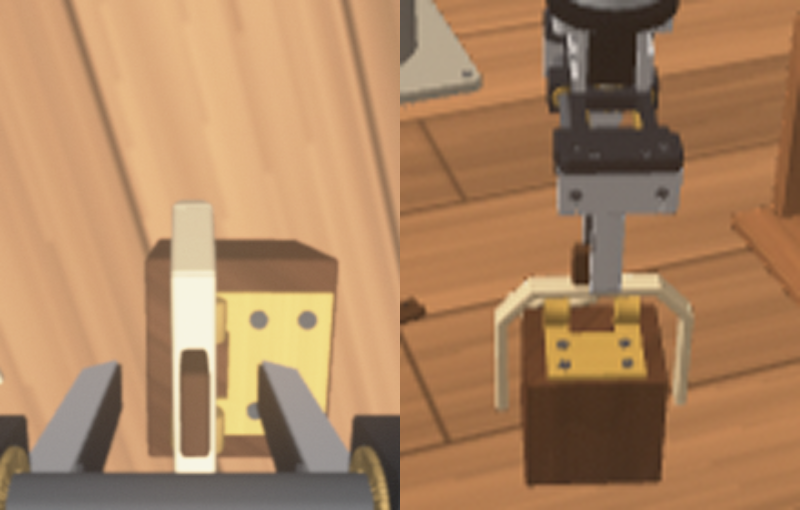

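```bash
python3 -m creep '[[0,-1,0,3,0],[-1,-1,0,3,0],[-1,-1,0,3,0],[-1,-1,0,3,0],[-1,-1,0,3,0],[-1,-1,0,3,0]]' 25
```

```text
t: 6.8
tool_pos: [0.5588, 0.0331, 0.0987]
tool_rot: [3.141, -0.0, 1.276]
contact_force: [0.7, 0.0, 0.5]
grip_width: 0.104
```

```bash
python3 -m creep '[[-1,0,0,-30,0],[-1,0,0,-70,0],[-1,0,0,-115,0],[-1,0,0,-160,0],[-1,0,0,-185,0],[-1,0,0,-185,0]]'; python3 - <<'E'
from h import *
np.set_printoptions(precision=4,suppress=True)
print(sense()['grip_width'])
a=get_image('top'); b=get_image('scene')
for im,cam,(x0,y0,x1,y1) in ((a,'top',(140,205,172,318)),(b,'scene',(345,135,405,185))):
    M,K=T(cam); h=cv2.cvtColor(im,cv2.COLOR_RGB2HSV)[y0:y1,x0:x1]
    m=((h[...,1]<70)&(h[...,2]>110)).astype(np.uint8)
    n,l,st,ce=cv2.connectedComponentsWithStats(m);k=1+st[1:,4].argmax()
    ys,xs=np.nonzero(l==k); pts=np.c_[xs+x0,ys+y0].astype(np.float32)
    v=cv2.fitLine(pts,cv2.DIST_HUBER,0,.01,.01).ravel(); t=(pts-v[2:])@v[:2]
    e=[v[2:]+v[:2]*t.min(),v[2:]+v[:2]*t.max()]; W=np.array([ray(M,K,p,.170)[:2] for p in e])
    d=W[1]-W[0]; print(cam,st[k],e,W,W.mean(0),np.linalg.norm(d),np.degrees(np.arctan2(d[1],d[0])))
    s=cv2.resize(im[y0-10:y1+10,x0-25:x1+25],None,fx=3,fy=3,interpolation=cv2.INTER_CUBIC)
    save(s,'bar_%s.png'%cam)
# headband in the air + jamb from scene
save(cv2.resize(b[100:270,230:400],None,fx=3.4,fy=3.4,interpolation=cv2.INTER_CUBIC),'lift.png')
w=get_image('wrist'); save(w,'w4.png')
E
```

```text
t: 7.55
tool_pos: [0.5596, 0.0333, 0.2852]
tool_rot: [3.138, -0.001, 1.276]
contact_force: [-0.6, -0.2, -1.7]
grip_width: 0.104
0.10415346433685108
top [ 10  10  12  93 590] [array([152.6269, 214.8949], dtype=float32), array([158.5899, 307.1558], dtype=float32)] [[0.6004 0.2757]
 [0.394  0.2711]] [0.4972 0.2734] 0.20643196887607457 -178.7352173504098
scene [  7   4  43  43 306] [array([352.7396, 140.2083], dtype=float32), array([394.589 , 179.2989], dtype=float32)] [[0.3842 0.272 ]
 [0.5901 0.2762]] [0.4872 0.2741] 0.2059821103703595 1.174530024588771
```

View pics/lift.png

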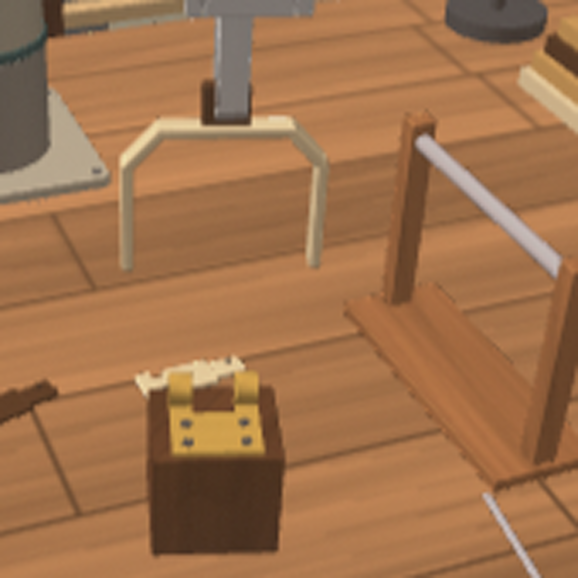

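```bash
python3 -m creep '[[-1,25,-15,-5,-0.04],[-1,55,-35,-8,-0.09],[-1,85,-55,-8,-0.14],[-1,115,-74,-8,-0.19],[-1,145,-93,-8,-0.24],[-1,175,-112,-8,-0.29],[-1,200,-128,-8,-0.318],[-1,210,-135,-8,-0.318],[-1,210,-135,-8,-0.318],[-1,210,-135,-8,-0.318]]'; python3 - <<'E'
from h import *
print(sense()['grip_width'],sense()['tool_pos'])
b=get_image('scene'); a=get_image('top')
save(np.hstack([cv2.resize(b[40:240,250:440],(380,400),interpolation=cv2.INTER_CUBIC),cv2.resize(a[180:330,80:222],(380,400),interpolation=cv2.INTER_CUBIC)]),'over.png')
E
```

```text
t: 8.95
tool_pos: [0.491, 0.2714, 0.2911]
tool_rot: [-3.141, 0.001, 1.592]
contact_force: [-0.3, 0.9, -1.1]
grip_width: 0.104
0.10432289763891942 [0.4910226  0.27143627 0.2911157 ]
```

View pics/over.png

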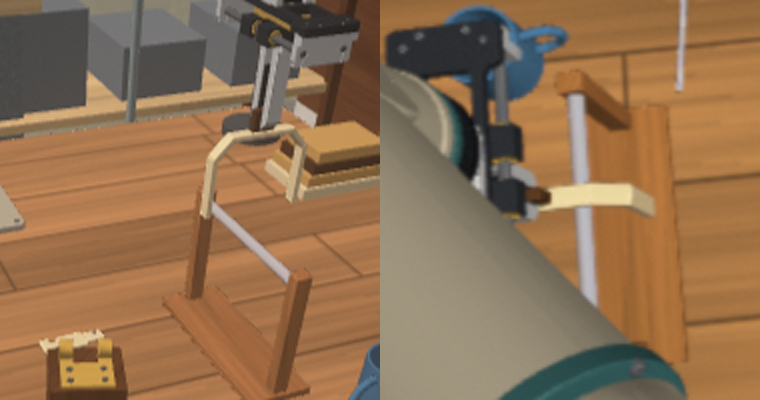

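```bash
python3 -m creep '[[-1,2,0,30,0],[-1,2,0,65,0],[-1,2,0,95,0],[-1,2,0,115,0],[-1,2,0,123,0],[-1,2,0,126,0],[-1,2,0,126,0]]'; python3 - <<'E'
from h import *
np.set_printoptions(precision=4,suppress=True)
for c in ('scene','wrist'):
    s=sense();im=get_image(c);M,K=T(c,s)
    for r in boxes_of(c,'headband')[:2]: print(c,r['confidence'],toworld(M,r['at']))
print(s['contact_force'])
E
python3 -m creep '[[-1,0,0,2,0],[-1,0,0,4,0],[-1,0,0,4,0]]'
```

```text
t: 9.93
tool_pos: [0.4909, 0.2753, 0.1662]
tool_rot: [3.141, -0.001, 1.593]
contact_force: [-0.3, 0.9, 0.4]
grip_width: 0.104
scene 0.68 [0.4977 0.2552 0.1789]
wrist 0.66 [0.4856 0.3013 0.188 ]
[ 0.0465  0.3647 -0.859 ]
t: 10.5
tool_pos: [0.4903, 0.2751, 0.1614]
tool_rot: [-3.141, 0.0, 1.594]
contact_force: [0.3, 1.7, -0.9]
grip_width: 0.1
```

```bash
python3 -m creep '[[-1,0,0,2,0],[-1,0,0,2,0]]'; python3 -m creep '[[-1,0,0,1.5,0],[-1,0,0,1.5,0]]'
```

```text
t: 10.75
tool_pos: [0.4903, 0.2751, 0.1594]
tool_rot: [-3.141, 0.0, 1.594]
contact_force: [0.1, -0.2, 0.0]
grip_width: 0.105
t: 11.0
tool_pos: [0.4905, 0.2753, 0.1589]
tool_rot: [3.141, 0.0, 1.594]
contact_force: [-0.9, -1.0, 5.8]
grip_width: 0.104
```

```bash
python3 -m creep '[[-1,0,0,-0.5,0],[-0.6,0,0,-0.5,0],[-0.3,0,0,-0.5,0],[0,0,0,-0.5,0],[0,0,0,-0.5,0],[0,0,0,-0.5,0],[0,0,0,-20,0],[0,0,0,-60,0],[0,0,0,-120,0],[0,0,0,-150,0],[0,0,0,-150,0]]'; python3 - <<'E'
from h import *
np.set_printoptions(precision=4,suppress=True)
for c in ('scene','top','wrist'):
    s=sense();im=get_image(c);M,K=T(c,s)
    for r in boxes_of(c,'headband')[:2]: print(c,r['confidence'],toworld(M,r['at']))
    if c!='top': save(im,'rel_%s.png'%c)
a=cv2.imread('pics/rel_scene.png')[60:270,270:450];w=cv2.imread('pics/rel_wrist.png')[40:320,150:410]
cv2.imwrite('pics/rel.png',np.hstack([cv2.resize(a,(400,467),interpolation=2),cv2.resize(w,(400,467))]))
E
```

```text
t: 12.38
tool_pos: [0.4915, 0.2763, 0.3105]
tool_rot: [3.137, -0.003, 1.594]
contact_force: [-1.4, -0.0, 0.3]
grip_width: 0.5
scene 0.95 [0.493  0.2586 0.1779]
scene 0.69 [0.4193 0.0748 0.0099]
top 0.85 [0.4872 0.2626 0.183 ]
top 0.56 [0.4961 0.269  0.0101]
wrist 0.74 [0.4867 0.2856 0.1831]
```

View pics/rel.png

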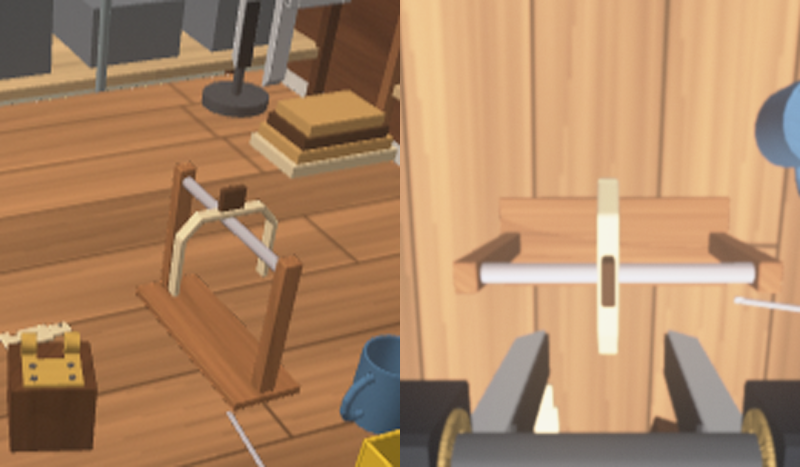

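```bash
python3 -m creep '[[0,-45,12,0,0],[0,-95,24,0,0],[0,-150,37,0,0.1],[0,-200,50,0,0.2],[0,-235,58,0,0.3],[0,-255,63,0,0.318],[0,-255,63,0,0.318],[0,-255,63,0,0.318]]'; python3 - <<'E'
from h import *
np.set_printoptions(precision=4,suppress=True)
s=sense();im=get_image('wrist');M,K=T('wrist',s);np.savez('jv.npz',M=M,K=K);save(im,'jv.png')
print(s['tool_pos'],s['tool_rot'])
J=np.array([.5598,.0282]);print(proj(M,K,[[*J,.106],[*J,.09]]))
h=cv2.cvtColor(im,cv2.COLOR_RGB2HSV)
m=((h[...,0]>20)&(h[...,0]<32)&(h[...,1]>110)&(h[...,2]>120)).astype(np.uint8)
n,l,st,ce=cv2.connectedComponentsWithStats(m)
for i in range(1,n):
    if st[i,4]>40: print(st[i],ce[i])
u,v=proj(M,K,[[*J,.09]])[0].astype(int)
print(u,v)
save(cv2.resize(im[v-60:v+60,u-50:u+80],None,fx=6,fy=6,interpolation=cv2.INTER_CUBIC)[:600],'jvc.png')
E
```

```text
t: 13.68
tool_pos: [0.5588, 0.024, 0.308]
tool_rot: [-3.141, -0.001, 1.28]
contact_force: [-0.8, 1.5, 0.8]
grip_width: 0.497
[0.5588 0.024  0.308 ] [-3.1407 -0.0012  1.2795]
[[284.8483 190.2943]
 [284.8262 188.6264]]
[280 169  11  11 104] [284.625  173.9904]
[292 168  32  42 647] [306.1994 191.8794]
[279 202  11  11  98] [284.3265 207.5102]
284 188
```

View pics/jvc.png

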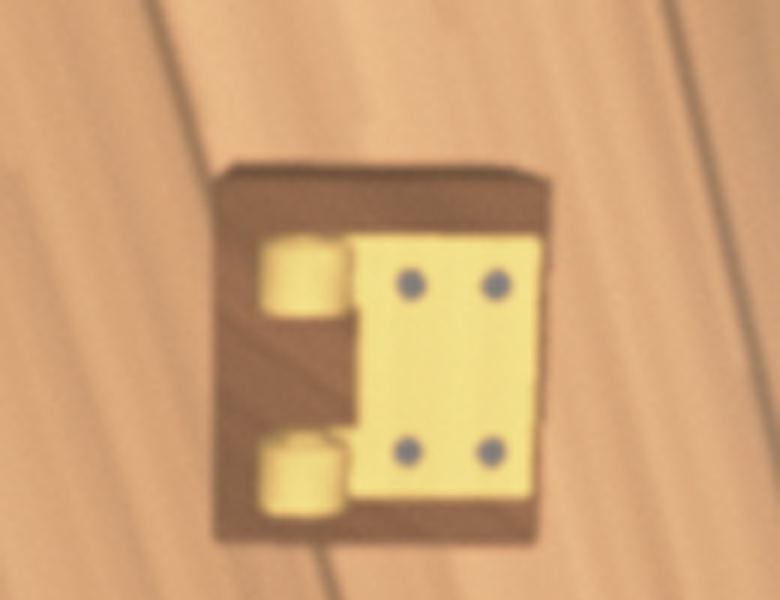

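```bash
python3 - <<'E'
from h import *
from scipy.optimize import least_squares
np.set_printoptions(precision=4,suppress=True)
d=np.load('jv.npz');M,K=d['M'],d['K']
P=[(-.022,.045,.09),(.058,.045,.09),(-.022,-.045,.09),(.058,-.045,.09),(0,.015,.117),(0,-.031,.117),(-.011,.023,.106),(.011,.023,.106),(-.011,-.023,.106),(.011,-.023,.106)]
U=np.array([(215,182),(549,184),(215,543),(537,540),(305,320),(303,520),(259,278),(352,278),(259,475),(348,475)])/6-.42+[234,128]
W=np.array([(1,1)]*4+[(0,1)]*2+[(1,0)]*4)
def f(p,dz=0):
    c,s=np.cos(p[2]),np.sin(p[2]);X=[(p[0]+c*a-s*b,p[1]+s*a+c*b,z+dz) for a,b,z in P]
    return ((proj(M,K,X)-U)*W).ravel()
for dz in (-.01,0,.01):
    r=least_squares(f,[.56,.028,-.3],args=(dz,),x_scale=[.01,.01,.1]);print(dz,r.x,np.degrees(r.x[2]),r.cost)
r=least_squares(f,[.56,.028,-.3],x_scale=[.01,.01,.1]);print(r.fun.reshape(-1,2))
E
```

```text
-0.01 [ 0.5587  0.0266 -0.2941] -16.850071689314873 1.244374763468736
0 [ 0.559   0.0281 -0.2946] -16.87970859787502 4.137590706009233
0.01 [ 0.5592  0.0296 -0.2952] -16.911146981009438 11.855585294420282
[[-0.7029 -0.9751]
 [ 0.6439 -1.1187]
 [-0.1887  1.0688]
 [ 0.4814  1.7549]
 [-0.     -0.2733]
 [ 0.     -0.1402]
 [-0.4511 -0.    ]
 [ 0.1289 -0.    ]
 [-0.3663  0.    ]
 [ 0.4756  0.    ]]
```

```bash
python3 -m creep '[[0,-45,0,0,-0.08],[0,-100,0,0,-0.17],[0,-155,0,0,-0.26],[0,-210,0,0,-0.35],[0,-260,0,0,-0.44],[0,-305,0,0,-0.505],[0,-327,0,0,-0.505],[0,-327,0,0,-0.505],[0,-327,0,0,-0.505]]'; python3 - <<'E'
from h import *
np.set_printoptions(precision=4,suppress=True)
s=sense();im=get_image('wrist');M,K=T('wrist',s);np.savez('lv.npz',M=M,K=K);save(im,'lv.png')
print(s['tool_pos'],s['tool_rot'])
for n,z in (('leaf',.096),('cradle',.01)):
  for b in boxes_of('wrist',n): p=toworld(M,b['at']);print(n,b['confidence'],p,proj(M,K,p))
  for r in trace('wrist',n)[:2]:
    m=r['region'].astype(np.uint8); R_=cv2.minAreaRect(cv2.findNonZero(m)); q=cv2.boxPoints(R_)
    print(n,round(r['confidence'],2),m.sum(),q.tolist());w=np.array([ray(M,K,c,z)[:2] for c in q]);print(w,w.mean(0),[(np.linalg.norm(v),np.degrees(np.arctan2(v[1],v[0]))) for v in (w[1]-w[0],w[2]-w[1])])
u,v=proj(M,K,[[.466,-.289,.096]])[0].astype(int);print(u,v)
save(cv2.resize(im[v-60:v+40,u-65:u+65],None,fx=6,fy=6,interpolation=cv2.INTER_CUBIC),'lvc.png')
E
```

```text
t: 14.85
tool_pos: [0.4652, -0.2888, 0.3082]
tool_rot: [3.141, -0.001, 1.784]
contact_force: [0.4, 0.0, -0.1]
grip_width: 0.499
[ 0.4652 -0.2888  0.3082] [ 3.1407 -0.0009  1.7841]
leaf 0.74 [ 0.3681 -0.2978  0.0524] [[222.2501 180.7865]]
leaf 0.64 [ 0.4676 -0.2949  0.0943] [[285.3191 196.9217]]
leaf 0.58 [ 0.3762 -0.4143  0.0396] [[217.1125 248.3966]]
leaf 0.91 387 [[212.9000244140625, 166.70001220703125], [226.4000244140625, 162.20001220703125], [236.4000244140625, 192.20001220703125], [222.9000244140625, 196.70001220703125]]
[[ 0.3597 -0.2742]
 [ 0.3771 -0.2641]
 [ 0.3981 -0.3026]
 [ 0.3804 -0.3131]] [ 0.3788 -0.2885] [(np.float64(0.02007623979384983), np.float64(30.17420920916025)), (np.float64(0.04386363106083207), np.float64(-61.41354784553964))]
leaf 0.63 582 [[280.0, 172.0], [293.0, 172.0], [293.0, 220.0], [280.0, 220.0]]
[[ 0.4527 -0.2616]
 [ 0.4705 -0.2578]
 [ 0.4856 -0.3254]
 [ 0.4672 -0.3294]] [ 0.469  -0.2936] [(np.float64(0.01820254101871908), np.float64(12.214685428317665)), (np.float64(0.06933867321602018), np.float64(-77.38183893386244))]
cradle 0.9 [ 0.4626 -0.2794  0.011 ] [[284.1492 179.0475]]
cradle 0.72 1499 [[269.0, 158.0], [305.0, 158.0], [305.0, 215.0], [269.0, 215.0]]
[[ 0.4305 -0.2506]
 [ 0.4892 -0.2379]
 [ 0.5114 -0.333 ]
 [ 0.4501 -0.3463]] [ 0.4703 -0.2919] [(np.float64(0.06003591853128644), np.float64(12.215165724709488)), (np.float64(0.09769253675481061), np.float64(-76.85378351781542))]
285 192
```

View pics/lvc.png

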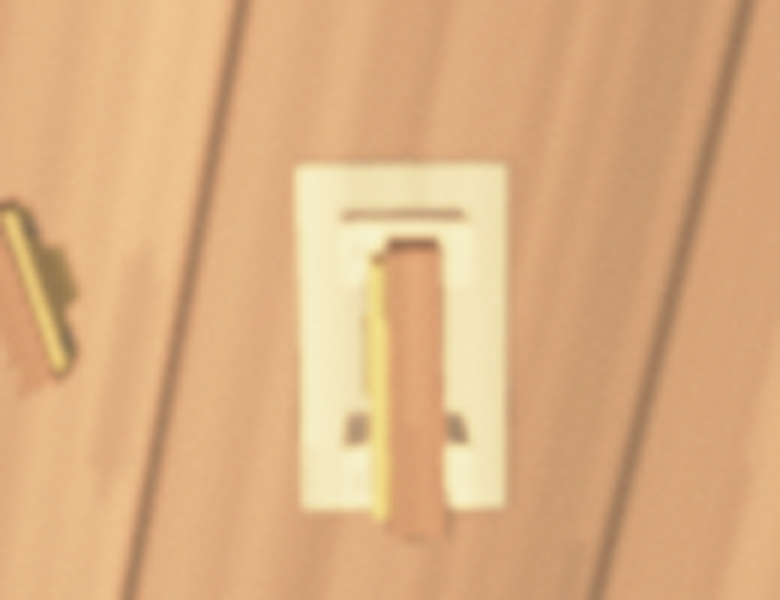

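```bash
python3 - <<'E'
from h import *
np.set_printoptions(precision=4,suppress=True)
d=np.load('lv.npz');M,K=d['M'],d['K']
f=lambda x,y,z: ray(M,K,(x/6-.42+220,y/6-.42+132),z)[:2]
q=[f(388,252,.096),f(440,252,.096),f(443,538,.096),f(389,538,.096),f(372,262,.096),f(374,520,.096)]
print(np.array(q));L=np.mean(q[:4],0)
v=(q[0]+q[1]-q[2]-q[3])/2;print('wood c',L,np.linalg.norm(v),np.degrees(np.arctan2(v[1],v[0]))-90, np.linalg.norm(q[1]-q[0]))
C=np.mean([f(296,165,.01),f(506,165,.01),f(505,508,.01),f(302,508,.01)],0);print('cradle',C)
s=sense();a=s['tool_rot'][2];e=np.array([np.cos(a),np.sin(a)]);n=np.array([np.sin(a),-np.cos(a)])
for p in (L,C,(q[1]+q[2])/2,(q[4]+q[5])/2):print('tool xy mm',1e3*e@(p-s['tool_pos'][:2]),1e3*n@(p-s['tool_pos'][:2]))
E
```

```text
[[ 0.459  -0.2625]
 [ 0.4709 -0.2599]
 [ 0.4866 -0.3271]
 [ 0.4738 -0.3299]
 [ 0.4558 -0.2656]
 [ 0.4693 -0.3263]]
wood c [ 0.4726 -0.2949] 0.0690105250532784 12.826284336266752 0.012149712760281052
cradle [ 0.4701 -0.294 ]
tool xy mm -6.394661634250256 6.744299303166162
tool xy mm -5.063652652182134 4.49726640080859
tool xy mm -6.38705607371306 13.055239841549044
tool xy mm -5.32236545716703 -3.2544440629583877
```

```bash
python3 -m creep '[[0,-6,5,50,0],[0,-6,5,105,0],[0,-6,5,160,0],[0,-6,5,205,0],[0,-6,5,240,0],[0,-6,5,262,0],[0,-6,5,271,0],[0,-6,5,271,0]]'; python3 -m creep '[[-0.5,0,0,0,0],[-1,0,0,0,0],[-1,0,0,0,0],[-1,0,0,0,0],[-1,0,0,0,0],[-1,0,0,0,0]]' 35; python3 - <<'E'
from h import *
s=sense();print(s['tool_pos'],s['tool_rot'],s['grip_width'],s['contact_force'])
E
```

```text
t: 16.1
tool_pos: [0.4705, -0.2957, 0.0371]
tool_rot: [-3.142, -0.0, 1.781]
contact_force: [0.2, -0.3, -0.4]
grip_width: 0.502
t: 16.85
tool_pos: [0.4711, -0.2962, 0.0377]
tool_rot: [3.14, 0.001, 1.781]
contact_force: [1.2, 0.2, 6.1]
grip_width: 0.19
[ 0.4711314  -0.29622472  0.03772376] [3.14019598e+00 9.78819950e-04 1.78082522e+00] 0.1896030684036655 [1.1552325  0.23531335 6.06135104]
```

```bash
python3 -m creep '[[-1,0,0,-15,0],[-1,0,0,-40,0],[-1,0,0,-80,0],[-1,0,0,-130,0],[-1,0,0,-170,0],[-1,0,0,-180,0],[-1,0,0,-180,0],[-1,0,0,-180,0]]'; python3 - <<'E'
from h import *
np.set_printoptions(precision=4,suppress=True)
s=sense();im=get_image('wrist');M,K=T('wrist',s);save(im,'held.png')
print(s['grip_width'],s['tool_pos'])
H=np.array(calibration('wrist')['hand_eye'])
for r in trace('wrist','leaf')[:3]:
    m=r['region'].astype(np.uint8);x,y,w,h=cv2.boundingRect(cv2.findNonZero(m));print(r['confidence'],m.sum(),(x,y,w,h))
for r in boxes_of('wrist','leaf')[:3]: print('box',r['confidence'],toworld(H,r['at']),r['at'])
print('pred rail top corners',proj(H,K,[[a,b,-.058] for a in(.035,-.035) for b in (-.009,.009)]))
print('bottom front',proj(H,K,[[.035,b,-.018] for b in (-.009,.009)]), 'knuckle',proj(H,K,[[.012,b,.008] for b in (-.011,.011)]))
for y in range(200,262,2): print(y,im[y,278:294:3].tolist())
E
```

```text
t: 17.85
tool_pos: [0.4689, -0.2954, 0.2152]
tool_rot: [-3.139, -0.003, 1.781]
contact_force: [0.3, 0.8, -2.0]
grip_width: 0.188
0.18837956569543926 [ 0.4689 -0.2954  0.2152]
0.87 558 (197, 164, 23, 39)
0.82 3362 (267, 194, 35, 105)
0.65 318 (203, 252, 34, 15)
box 0.69 [ 0.0164 -0.0961  0.164 ] [-0.0949, -0.0368, 0.3755]
box 0.6 [-0.0924 -0.0866  0.1755] [-0.0854, 0.0664, 0.4118]
box 0.57 [ 0.0105 -0.0053 -0.0606] [-0.0042, 0.0208, 0.1583]
pred rail top corners [[268.5027 208.005 ]
 [303.2649 208.0068]
 [269.9645 327.7727]
 [301.4451 327.7836]]
bottom front [[271.6266 195.1407]
 [299.417  195.1412]] knuckle [[270.6542 219.677 ]
 [299.9923 219.6794]]
200 [[142, 105, 77], [142, 105, 76], [143, 106, 78], [144, 105, 77], [145, 106, 79], [142, 104, 77]]
202 [[143, 104, 77], [143, 105, 78], [142, 105, 78], [143, 104, 77], [142, 103, 78], [142, 104, 78]]
204 [[141, 103, 76], [143, 104, 78], [141, 104, 77], [141, 103, 77], [142, 105, 77], [144, 107, 79]]
206 [[170, 124, 90], [168, 122, 89], [173, 127, 91], [179, 130, 94], [179, 130, 93], [177, 128, 92]]
208 [[215, 156, 111], [212, 154, 110],
[... 2150 characters left out ...]
, 117], [223, 166, 118], [221, 164, 117], [217, 159, 113]]
250 [[213, 155, 110], [211, 154, 110], [221, 166, 118], [222, 166, 117], [221, 163, 116], [218, 160, 115]]
252 [[213, 154, 109], [212, 155, 110], [220, 163, 115], [222, 165, 118], [221, 165, 118], [218, 160, 114]]
254 [[213, 155, 111], [211, 155, 110], [220, 164, 116], [222, 165, 117], [222, 165, 118], [218, 161, 116]]
256 [[214, 157, 112], [212, 153, 109], [219, 164, 115], [223, 166, 119], [221, 163, 116], [217, 159, 115]]
258 [[213, 156, 112], [211, 153, 109], [220, 163, 115], [222, 164, 117], [221, 163, 116], [218, 160, 115]]
260 [[213, 155, 111], [211, 153, 109], [220, 163, 116], [222, 166, 118], [221, 164, 117], [217, 160, 114]]
```

```bash
python3 -m creep '[[-1,30,15,0,0.05],[-1,65,34,0,0.11],[-1,105,55,0,0.18],[-1,145,76,0,0.25],[-1,185,97,0,0.32],[-1,225,118,0,0.39],[-1,260,137,0,0.46],[-1,285,150,0,0.505],[-1,296,155,0,0.505],[-1,296,155,0,0.505],[-1,296,155,0,0.505],[-1,296,155,0,0.505]]'; python3 - <<'E'
from h import *
np.set_printoptions(precision=4,suppress=True)
P=[sense()]
for i in range(6): get_image('wrist'); P.append(sense())
print(np.std([s['tool_pos'] for s in P],axis=0)); p=np.mean([s['tool_pos'] for s in P],axis=0); a=np.mean([s['tool_rot'][2] for s in P]); print(p,a,P[-1]['grip_width'])
d=np.array([.5592,.0267])-p[:2]; print('need',1e3*np.array([np.cos(a)*d[0]+np.sin(a)*d[1],np.sin(a)*d[0]-np.cos(a)*d[1]]),'turn',a-1.2762)
E
```

```text
t: 19.5
tool_pos: [0.56, 0.0242, 0.2171]
tool_rot: [3.142, 0.001, 1.274]
contact_force: [-0.7, -0.2, -1.8]
grip_width: 0.191
[0.0001 0.0005 0.    ]
[0.5601 0.0249 0.2171] 1.2745953375269707 0.19145715325580995
need [ 1.4403 -1.3963] turn -0.0016046624730292613
```

```bash
python3 -m creep '[[-1,1.4,-1.4,20,0],[-1,1.4,-1.4,40,0],[-1,1.4,-1.4,52,0],[-1,1.4,-1.4,57,0],[-1,1.4,-1.4,57,0],[-1,1.4,-1.4,57,0]]'; python3 - <<'E'
from h import *
np.set_printoptions(precision=4,suppress=True)
ps=[];rs=[]
for i in range(4): s=sense();ps.append(s['tool_pos']);rs.append(s['tool_rot']);im=get_image('wrist')
p=np.mean(ps,0);a=np.mean([r[2] for r in rs]);print(p,a);save(im,'pre.png');b=get_image('scene');save(b,'pre_s.png');t=get_image('top');save(t,'pre_t.png')
s['tool_pos']=p.tolist();M,K=T('wrist',s)
# brass in scene: leaf and jamb
h=cv2.cvtColor(b,cv2.COLOR_RGB2HSV)[170:260,260:330]
m=((h[...,0]>17)&(h[...,0]<32)&(h[...,1]>140)&(h[...,2]>100)).astype(np.uint8)
n,l,st,ce=cv2.connectedComponentsWithStats(m)
for i in range(1,n):
    if st[i,4]>6: print(st[i]+[260,170,0,0,0],ce[i]+[260,170])
Ms,Ks=T('scene');c,sn=np.cos(-.2946),np.sin(-.2946)
J=lambda x,y,z:[.5589+c*x-sn*y,.0276+sn*x+c*y,z]
print('pred jamb knuckles',proj(Ms,Ks,[J(0,23,.106)]) if 0 else proj(Ms,Ks,[J(.011,.023,.106),J(.011,-.023,.106),J(.011,.015,.106),J(.011,-.015,.106),J(.011,.031,.106),J(.011,-.031,.106)]))
zo=p[2]-.0077
print('pred leaf knuckle ends now',proj(Ms,Ks,[J(.011,.012,zo),J(.011,-.012,zo),J(.009,.035,zo+.066),J(.009,-.035,zo+.066),J(.009,.035,zo+.026),J(.009,-.035,zo+.026)]))
for r in trace('scene','leaf')[:3]:print(r['confidence'],cv2.boundingRect(cv2.findNonZero(r['region'].astype(np.uint8))))
save(cv2.resize(b[150:260,250:340],None,fx=5,fy=5,interpolation=cv2.INTER_CUBIC),'pre_sc.png')
E
```

```text
t: 20.55
tool_pos: [0.5598, 0.0277, 0.1607]
tool_rot: [3.14, -0.001, 1.276]
contact_force: [0.1, 0.0, -2.4]
grip_width: 0.189
[0.5597 0.0276 0.1607] 1.2757319342054323
[288 191  10  11 110] [292.5 196. ]
[280 209  28  25 456] [293.0789 223.136 ]
pred jamb knuckles [[302.0275 216.3642]
 [282.5187 216.8207]
 [298.6411 216.4435]
 [285.9181 216.7411]
 [305.4111 216.2851]
 [279.1166 216.9003]]
pred leaf knuckle ends now [[298.1385 200.3766]
 [287.6594 200.6017]
 [309.6495 175.3936]
 [277.816  175.9836]
 [308.6731 190.3353]
 [277.652  190.9654]]
0.71 (278, 172, 32, 30)
0.71 (92, 223, 18, 23)
0.69 (137, 208, 18, 21)
```

```bash
python3 - <<'E'
from h import *
np.set_printoptions(precision=2,suppress=True,linewidth=200)
b=cv2.imread('pics/pre_s.png').astype(float); s=b[...,2]+b[...,1]-1.5*b[...,0]  # yellowness
print('cols',np.arange(276,312,1))
for r in list(range(194,200))+list(range(209,216)): print(r,s[r,276:312].astype(int))
im=cv2.imread('pics/pre.png')
h=cv2.cvtColor(im,cv2.COLOR_BGR2HSV); m=((h[...,0]>20)&(h[...,0]<32)&(h[...,1]>110)&(h[...,2]>120)).astype(np.uint8)
n,l,st,ce=cv2.connectedComponentsWithStats(m)
for i in range(1,n):
    if st[i,4]>20: print(st[i],ce[i])
from workcell import *
c,sn=np.cos(-.2946),np.sin(-.2946);J=lambda x,y,z:[.5589+c*x-sn*y,.0276+sn*x+c*y,z]
S=sense();S['tool_pos']=[.5597,.0276,.1607];S['tool_rot']=[3.1412,0,1.2757];M,K=T('wrist',S)
print('knuckle+ far/near end', proj(M,K,[J(0,.031,.106),J(0,.015,.117),J(-.011,.023,.106),J(.011,.023,.106)]))
E
```

```text
cols [276 277 278 279 280 281 282 283 284 285 286 287 288 289 290 291 292 293 294 295 296 297 298 299 300 301 302 303 304 305 306 307 308 309 310 311]
194 [186 185 183 183 184 183 183 182 183 181 181 181 259 256 256 257 258 256 256 254 252 254 185 172 173 173 176 174 175 175 175 175 178 177 176 176]
195 [183 182 183 182 183 183 182 181 180 180 180 184 265 260 260 262 259 260 260 260 259 258 204 176 179 176 179 176 176 175 174 178 175 177 178 175]
196 [183 183 182 181 182 181 180 179 178 177 177 190 265 247 248 249 250 250 250 252 252 251 200 179 177 177 179 177 177 177 177 177 176 177 177 175]
197 [181 180 181 181 178 180 179 179 177 177 177 196 257 233 233 237 238 242 243 246 246 246 197 179 177 178 177 175 175 176 176 175 177 175 176 174]
198 [179 179 178 177 178 178 178 179 178 178 179 191 240 215 217 219 219 224 226 228 232 230 187 177 177 177 176 176 177 176 176 178 177 177 177 175]
199 [180 179 178 179 180 178 180 179 179 180 180 183 213 187 189 192 192 195 197 197 201 203 178 176 178 179 177 176 178 179 179 179 180 182 181 183]
209 [196 185 200 210 213 212 211 209 208 207 184 
[... 510 characters left out ...]
251 254 257 255 169 178 178 178 175 177]
213 [189 179 145 165 237 242 245 252 253 252 200 162 151 145 124 106 126 125 142 147 146 147 169 241 233 237 242 246 247 246 145 145 146 146 178 178]
214 [136 127  99 147 221 225 232 237 242 240 177 113 107 110 106 102 115 117 119 116 119 123 146 235 214 220 224 228 229 232 120 113 114 117 146 179]
215 [105 104 104 152 194 201 207 209 213 214 163 104 108 111 110 110 109 110 107 109 117 120 126 222 190 193 193 196 197 203 113 105 107 110 126 179]
[ 295  183   49   63 2191] [321.1  211.35]
[278 187  16   6  88] [285.66 189.55]
[268 212   7  87 501] [271.02 254.36]
knuckle+ far/near end [[284.48 185.49]
 [284.51 205.67]
 [272.16 194.42]
 [296.8  194.4 ]]
```

```bash
python3 -m creep '[[-1,0,0,12,0],[-1,0,0,24,0],[-1,0,0,30,0],[-1,0,0,30,0]]'; python3 -m creep '[[-1,0,0,6,0],[-1,0,0,11,0],[-1,0,0,15,0],[-1,0,0,17,0],[-1,0,0,17,0],[-1,0,0,17,0]]'; python3 - <<'E'
from h import *
np.set_printoptions(precision=4,suppress=True,linewidth=200)
ps=[];fs=[];ws=[]
for i in range(6): s=sense();ps.append(s['tool_pos']+[s['tool_rot'][2]]if isinstance(s['tool_pos'],list) else [*s['tool_pos'],s['tool_rot'][2]]);fs.append(s['contact_force']);ws.append(s['wrist_torque']);im=get_image('scene' if i<4 else 'wrist')
print(np.mean(ps,0),np.mean(fs,0),np.mean(ws,0),s['grip_width']);save(im,'in_w.png')
b=get_image('scene');save(b,'in_s.png');b=b.astype(float);q=b[...,0]+b[...,1]-1.5*b[...,2]
print(np.arange(276,312))
for r in range(206,224): print(r,q[r,276:312].astype(int))
c,sn=np.cos(-.2946),np.sin(-.2946);J=lambda x,y,z:[.5589+c*x-sn*y,.0276+sn*x+c*y,z]
Ms,Ks=T('scene')
print(proj(Ms,Ks,[J(.009,.035,.172),J(.009,-.035,.172),J(.009,.035,.132),J(.009,-.035,.132)]))
for r in trace('scene','leaf')[:3]:print(r['confidence'],cv2.boundingRect(cv2.findNonZero(r['region'].astype(np.uint8))))
E
```

```text
t: 21.4
tool_pos: [0.5587, 0.0275, 0.1292]
tool_rot: [-3.14, 0.001, 1.276]
contact_force: [-0.8, -0.7, -2.3]
grip_width: 0.188
t: 22.15
tool_pos: [0.5594, 0.0276, 0.1133]
tool_rot: [3.141, -0.0, 1.276]
contact_force: [0.1, 0.1, -2.5]
grip_width: 0.187
[0.5594 0.0276 0.1133 1.2757] [ 0.092  -0.0082 -2.4999] [-0.0412 -0.0678 -0.0048] 0.19111669631010034
[276 277 278 279 280 281 282 283 284 285 286 287 288 289 290 291 292 293 294 295 296 297 298 299 300 301 302 303 304 305 306 307 308 309 310 311]
206 [194 190 106 109 110 109 110 107 106 108 106 106 106 108 106 119 116 115 114 116 114 115 123 121 123 110 122 122 121 121 121 132 165 176 174 175]
207 [194 193 153 142 141 125 143 146 140 138 175 151 141 141 142 146 144 147 145 144 144 163 182 180 180 191 163 163 162 162 160 161 172 172 169 170]
208 [195 183 191 191 188 185 189 189 187 188 195 169 155 158 158 156 156 156 154 156 157 180 195 195 188 182 155 177 175 174 172 172 169 170 168 168]
209 [196 186 197 209 212 211 209 207 206 207 184 201 199 198 199 199 213 212 210 212 214 178 164 222 217 214 215 223 219 199 170 169 168 169 167 169]

[... 1555 characters left out ...]
0 106 106 114 118 117 116 116 114 110 105 246 255 255 253 253 251 251 116 108 108 109 111 124]
221 [105 106 105 133 251 255 254 252 253 251 233 190 186 186 216 219 221 218 218 220 219 219 217 251 254 254 253 254 252 252 137 108 110 108 104 117]
222 [107 106 103 128 252 255 253 253 253 252 254 243 241 240 253 253 252 253 253 253 254 254 253 255 253 224 221 254 255 256 170 110 109 104 101 108]
223 [108 103 101 111 251 254 253 194 146 165 218 252 251 252 251 252 253 254 254 253 254 255 253 253 168 121 117 191 254 255 182 112 104 101 100  96]
[[308.5078 192.866 ]
 [277.6243 193.5026]
 [307.5882 206.9392]
 [277.4699 207.6105]]
0.91 (278, 189, 31, 30)
0.79 (137, 207, 19, 22)
0.57 (92, 224, 19, 22)
```

```bash
python3 -m creep '[[-1,0.8,0,0,0],[-1,0.8,0,0,0],[-1,0.8,0,0,0],[-1,0.8,0,0,0]]'; python3 - <<'E'
from h import *
np.set_printoptions(precision=4,suppress=True,linewidth=200)
b=get_image('scene');f=b.astype(float);q=f[...,0]+f[...,1]-1.5*f[...,2]
for r in (210,211,212,213,214,215): print(r,q[r,278:308].astype(int))
M,K=T('scene')
for r in boxes_of('scene','headband')[:1]: print(r['confidence'],toworld(M,r['at']))
s=sense();print(s['tool_pos'],s['tool_rot'],s['contact_force'],s['grip_width'])
E
```

```text
t: 23.05
tool_pos: [0.5595, 0.0283, 0.1131]
tool_rot: [3.142, 0.0, 1.276]
contact_force: [-0.4, 0.2, -1.5]
grip_width: 0.188
210 [199 219 251 252 249 245 241 237 200 209 242 245 245 245 246 249 250 248 246 220 140 253 259 257 252 249 247 239 169 168]
211 [197 213 262 260 260 257 255 255 217 190 254 260 259 259 258 260 259 260 259 250 173 239 260 258 257 256 259 259 171 172]
212 [197 206 253 255 253 255 258 257 219 178 249 252 253 254 254 255 255 255 255 250 182 236 249 252 251 255 257 254 169 177]
213 [145 164 238 240 245 251 253 254 201 179 236 239 240 243 244 246 247 247 247 245 163 239 233 239 243 246 248 247 142 146]
214 [ 98 147 219 226 234 237 239 240 176 177 231 223 226 228 230 231 233 236 237 240 144 237 214 218 224 227 229 232 118 112]
215 [104 151 194 201 207 209 211 214 162 175 218 197 199 201 200 202 204 205 209 213 129 223 189 191 195 196 197 203 115 104]
0.67 [0.4934 0.262  0.1777]
[0.5595 0.0283 0.1131] [ 3.1415 -0.      1.2757] [-0.9296 -0.1418 -2.6159] 0.1854371099594339
```

Both side gaps are now about equal, the tube shading lines up across all three knuckles, and the wrist carries only the leaf's weight. I'm handing it in.

```bash
python3 -c "
from workcell import *
print(sign_off())"
```

```text
the job is handed in; nothing more can be done
None
```

I handed the job in at about 23 s on the robot's clock. `sign_off()` gives no verdict, so the result rests on my own checks.

- **Headband:** I lifted it off the jamb, lowered it astride the drying bar and released it. A picture right after release showed a leg on each side of the bar. The last detection put it at the same place and height, about 0.178 m.
- **Leaf:** I took the brown and brass one from the cradle, which was neither the green one nor the small one. It is held at the end with its knuckle in the jamb gap.
- **Fit at the end:** In the scene camera the three tubes have the same shading rows. After a final 0.8 mm shift along the hinge, the gaps on either side were about equal, within roughly 1 mm. The measured tool height was 0.6 mm below my target.
- **Forces:** The wrist force was about 2.5 N downward, close to the leaf's own weight, so I saw no sign of it pressing on the jamb. The grip width stayed near 18 mm.

**Failures and disagreements**
- **First grasp:** My first try on the headband closed on air, touching nothing. The pictures put the fingertips about 31 mm short of the reported TCP, so I corrected for that by sight.
- **Leaf along the hinge:** The wrist and scene cameras disagreed by 1–2 mm here, and I went by the scene camera.
- **Leaf across the hinge:** I confirmed this only indirectly, from the shading rows and the tool pose.
- **Bystanders:** I did not measure the other things on the bench at the end, and saw no contact with any of them.

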